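Set the lamp box shutter to half light and hold it there

ROBOT

A 7-joint arm with a two-finger parallel gripper is mounted at the origin on the work surface. World frame = base frame: x ahead of the robot, y to its left, z up, the work surface at z = 0. Lengths are in m, angles in rad, forces in N, time in s.
With the tool pointing down it reaches from about 0.425 to 1.025 m from the base axis. Payload 9.4 kg.
Tool frame: the origin (TCP) lies where the fingers leave the gripper's body, on its centre line; the fingertips stand 73 mm ahead of it and the grasp point (between the pads) lies 54 mm ahead of it; z points along the fingers, y is the line along which they close (so a half turn about z gives the same grasp; the last joint's range is limited). The gripper opens to 85 mm and grips with 20 to 120 N. Pads are 22 mm wide; open, the fingers measure 114 mm over their backs; the gripper's body (76 mm by 85 mm) begins 54 mm behind the grasp point. The pads swing forward as they close: fully open they stand 13 mm farther back than shut.
Start: joints at [-1.183, 0.599, -0.003, 1.599, 0.002, 0.943, -0.08], TCP at [0.325, 0.648, 0.304] pointing down, gripper open.
Joint ranges: [-2.57, 2.57], [-0.35, 1.97], [-1.29, 1.29], [0.11, 2.56], [-1.05, 4.19], [0.11, 1.86], [-2.63, 2.63]. Speed limits (rad/s): [2.22, 2.22, 3.01, 3.01, 3.14, 3.14, 3.14].

INTERFACE

Orientations are given as a rotation vector (axis times angle).
In Python, from cell import read_state, capture, camera_params, finish_job, regions_of, place_of gives the robot as it stands. The module is installed in compiled form; this text tells all that it offers.
- The arm moves only by the tool carry_out, never from a script. Its arguments are lists of equal length, an entry for each row: "offset": the shift along the tool's x, y, z in fractions of the full range, 1 being 800 mm, a list of three; "turn": the turn about the tool's z in a scale on which 1.0 is 180 degrees. In form: {"offset": [[x, y, z], ...], "turn": [turn, ...]}. A call has 1 to 12 rows; each row is the pose to reach, as a shift and turn from the pose commanded when the call began, along the tool's axes at that moment; what a row does not reach only later rows make up. A row lasts 1/12 s, in which the tool goes at most 41.7 mm and 7.16 degrees, less where a joint would pass 70% of its speed; a pose out of reach is approached as far as the arm can. A call with a gripper value outside its range is refused whole. "grip" is the opening, from -1 (shut) to 1 (fully open), set as the call begins (left out, the last holds). The fingers move at their own pace and stop on an object; "squeeze" is the grip in N (left out, the last holds). Time passes only in rows, so rows that repeat a pose let the fingers close. It gives the time, the measured TCP pose, the force, the opening and the grip force at its end, in the units of the state.
- read_state(): the state, without advancing time (a new reading comes with each control period).
- capture(name): name is "side" or "top" or "wrist"; returns (picture, depth): 420x560x3 uint8, blue, green, red; 420x560 float32, m along the optical axis (not along the pixel's ray), 0 where there is no reading.
- camera_params(name): a dict with "fx", "fy", "cx", "cy" (pixels), "position" and "attitude" of the camera in the world. Camera axes: x right, y up, looking along -z (the intrinsics and any distortion apply to the point x, -y, -z); pixel columns grow to the right and rows downward; lengths in m; the calibration is good to about 2 mm. A picture is of the moment at which its call begins: read the wrist's pose just before it. camera_params takes no time and is no camera call; for the wrist camera it gives the pose at the moment of the call.
- finish_job(): hands the job in; it is judged then, once.
Trained networks look in the newest picture that a camera, given by its name, has taken for a name from the list of things; names that differ only in an ending like _2 or _b are one class to them, and where a whole thing is asked for, a point or a joint stands for the part that bears it (a point fixed in the world has none). Each returns a list of dicts, best first, with "score" (0 to 1); they miss things now and then, are a little off and sometimes report something else, mostly with a low value. They report only what shows in the picture. A call takes as long as a camera call.
- regions_of(camera, label): "pixels" (420x560 bool, what is visible of it).
- place_of(camera, label): "xyz" ([x, y, z] in m, in world coordinates, good to about 4 mm: a listed point, or the origin of a listed thing).
The state is a dict: "t": time; "joint_positions": joint angles; "dq": joint speeds; "joint_torque": joint torques, N m; "tcp_pos": TCP position; "tool_rot": TCP orientation; "force": force on the tool from outside, world axes, zero at the start; "wrist_torque": the same for the moment, N m; "opening": finger opening in m; "grasp_force": force on a finger pad.
Only numpy, scipy, OpenCV 4.12 (cv2) and the standard library are available. Lean on these libraries where they do the work, as an engineer would, in place of code of your own. Each camera call takes 0.05 s, during which the arm holds its last target. There are 200 camera calls.

TASK

Slide the lamp box's sprung shutter open until you feel it rest against the clamped stop bar, pressing gently for about half a second, then ease it back, never letting it snap, to half of that travel. Hold it there against its spring and finish while still holding it; let go of nothing at the end, and leave the bottles and other things on the bench where they stand.

Things in the scene. Friction and masses are not known exactly. Their poses are not given: they have to be found in the camera images.
- lampbox: white lamp box fixed to the bench, 160 (x) x 320 (y) x 70 (z) mm; origin at the centre of its underside. In its top is an amber window covered by an aluminium shutter that slides along the box's own y between two low dark rails (tops 79 mm above the bench). It does not move.
- shutter (a joint): how far the shutter has been slid open from its closed rest, in m: 0 closed, growing as it slides along the lamp box's +y until its lip meets the stop bar (at 0.060 to 0.096, different each time). A spring pushes it back towards 0: about 4 N when closed, rising 1.1 N per 10 mm to about 10.5 to 14.5 N at the stop; it springs shut if let go.
- shutter_plate: the shutter: aluminium plate 88 (x) x 110 (y) x 4 (z) mm, top 77 mm above the bench, an upright lug at its middle and a 14 mm high lip (top 87 mm above the bench) along its +y edge. Axes as the lamp box; origin at bench height below the middle of plate and lug (closed: 75 mm to -y of the lamp box's origin). The lip's +y face is 55 mm to +y of the origin.
- lug_top (a point): middle of the top of the shutter's lug, an upright aluminium block 40 mm wide (lamp box x), 14 mm thick (lamp box y, the sliding direction) and 45 mm tall, from the plate at 77 mm to 122 mm above the bench. It can be pinched from above across its 14 mm or pushed in +y.
- stop_bar: steel stop bar, 126 (x) x 18 (y) x 20 (z) mm, with two black thumb knobs, clamped across the rails at a different place each time; it does not yield. Origin at the centre of its underside, 79 mm above the bench; axes as the lamp box. Its -y face, 9 mm from the origin, stops the shutter's lip: full travel = its y in the lamp box's frame + 0.011 m.
- vial: small amber glass vial, 24 mm across, 45 mm tall, standing on the lamp box's top near its +y end; bystander. Origin at its underside.
- pot: white screw pot, 52 mm across, 60 mm tall, on the bench on the lamp box's near (-x) side; bystander. Origin at its underside.
- beaker: clear glass beaker, 70 mm across, 85 mm tall, on the bench on the lamp box's far (+x) side; bystander. Origin at its underside.
- dish: white shallow dish, 90 mm across, 16 mm tall, on the bench on the lamp box's far side; bystander. Origin at its underside.
- amber_big: large amber glass jar, 88 mm across, 170 mm tall, on the left of the bench; bystander. Origin at its underside.
- amber_small: amber glass bottle, 66 mm across, 150 mm tall, on the left of the bench; bystander. Origin at its underside.
- white_jar: large white plastic jar, 90 mm across, 130 mm tall, on the right of the bench; bystander. Origin at its underside.
- spatula: spatula with a flat metal blade and a wooden handle, 180 mm long, lying on the right of the bench; bystander. Origin under its middle.

How it is judged:
On the way:
1. the shutter is opened until it presses on the stop bar (over 1 N for 0.3 s) (contact force between shutter_plate and stop_bar above 1 N), for 0.3 s.
At the end, for the whole second after the job is handed in: The shutter stands still (under 10 mm/s) within 5.5 mm of half its travel from closed to the stop bar (judged in 6 mm classes of the travel, within 7 mm of each class's middle), with the robot's fingers holding it (over 2 N on it) as the program ends and through the second after (((value of joint shutter between 0.0245 and 0.0385 m and y of stop_bar in the frame of lampbox below 0.0551 m) or (value of joint shutter between 0.0275 and 0.0415 m and y of stop_bar in the frame of lampbox between 0.055 and 0.0611 m) or (value of joint shutter between 0.0305 and 0.0445 m and y of stop_bar in the frame of lampbox between 0.061 and 0.0671 m) or (value of joint shutter between 0.0335 and 0.0475 m and y of stop_bar in the frame of lampbox between 0.067 and 0.0731 m) or (value of joint shutter between 0.0365 and 0.0505 m and y of stop_bar in the frame of lampbox between 0.073 and 0.0791 m) or (value of joint shutter between 0.0395 and 0.0535 m and y of stop_bar in the frame of lampbox above 0.079 m)) and velocity of joint shutter between -0.01 and 0.01 m/s and contact force between the fingers and shutter_plate above 2 N); the arm keeps its last pose, push and grip.
It fails at once if the shutter snaps back (closing faster than 0.35 m/s) (velocity of joint shutter below -0.35 m/s).
It fails at once if the shutter is rammed on the stop bar (over 50 N) (contact force between shutter_plate and stop_bar above 50 N).
It fails at once if a bystander is shifted by more than 25 mm (distance of any of vial, pot, beaker, dish, amber_big, amber_small, white_jar, spatula from where it was at the start of the episode above 0.025 m).
It fails at once if a bystander is tipped over (angle between any of vial, pot, beaker, dish, amber_big, amber_small, white_jar's own z axis and vertical above 0.5 rad).
It also fails if it takes over 48 s, if anything falls off the work surface, if the arm or the gripper's body presses on something with over 40 N, if the wrist force passes 120 N, or if a joint passes its speed limit or range.

## Working session

There is one attempt and no reset: what is moved stays moved. The work goes in short steps, Python scripts to look and compute and a tool call to move; the robot and the scene stay as the last step left them, time stands still between calls to the robot, and variables do not carry over. Pictures are saved under pics/ and viewed, at most 10 in all, crops included, and the job is handed in when it is done.

Besides the shell and the picture viewer there is one more tool, called as name([rows], argument=value, ...), one row to a line, values as JSON. carry_out: Moves the arm, as the interface text tells. Its arguments: {"type":"object","properties":{"offset":{"type":"array","items":{"type":"array","items":{"type":"number"}}},"turn":{"type":"array","items":{"type":"number"}},"grip":{"type":"number"},"squeeze":{"type":"number"}},"required":["offset","turn"]}

```bash
mkdir -p pics; python3 - <<'E'
from cell import *
import cv2,numpy as np
s=read_state();print({k:np.round(v,3).tolist() for k,v in s.items()})
for c in ["top","side"]:
    p,d=capture(c);cv2.imwrite(f"pics/{c}0.png",p)
    for l in ["lampbox","shutter_plate","lug_top","stop_bar","vial","pot","beaker"]:
        print(c,l,[(round(r["score"],2),np.round(r["xyz"],4).tolist()) for r in place_of(c,l)[:2]])
E
```

```text
{'t': 0.0, 'joint_positions': [-1.183, 0.6, -0.003, 1.6, 0.002, 0.943, -0.08], 'dq': [0.0, 0.0, 0.0, -0.0, -0.0, 0.0, -0.002], 'joint_torque': [-0.0, -77.644, 1.565, -25.8, 0.012, 0.009, -0.0], 'tcp_pos': [0.325, 0.648, 0.303], 'tool_rot': [-0.723, -3.057, 0.002], 'force': [-1.006, -1.035, -0.118], 'wrist_torque': [0.024, -0.007, -0.034], 'grasp_force': 0.0, 'opening': 0.085}
top lampbox [(0.87, [0.5792, 0.0207, 0.0006]), (0.4, [0.626, -0.4042, 0.0015])]
top shutter_plate [(0.71, [0.6123, -0.0411, -0.0013]), (0.37, [0.7478, -0.0057, -0.0026])]
top lug_top [(0.71, [0.6107, -0.0432, 0.1229])]
top stop_bar [(0.53, [0.5502, 0.0761, 0.0761])]
top vial [(0.4, [0.5431, 0.1575, 0.069])]
top pot [(0.46, [0.5197, -0.1474, -0.0011])]
top beaker []
side lampbox [(0.58, [0.5772, 0.0258, -0.0009]), (0.31, [0.5478, 0.076, 0.0801])]
side shutter_plate [(0.86, [0.6056, -0.0415, 0.0007])]
side lug_top [(0.66, [0.61, -0.0474, 0.124])]
side stop_bar [(0.7, [0.5468, 0.0732, 0.0751]), (0.17, [0.6715, 0.1569, -0.004])]
side vial [(0.51, [0.5517, 0.1562, 0.0668])]
side pot [(0.92, [0.5241, -0.1469, 0.0003]), (0.39, [0.6136, -0.0442, 0.1253])]
side beaker [(0.6, [0.6741, 0.1567, -0.002])]
```

View pics/top0.png

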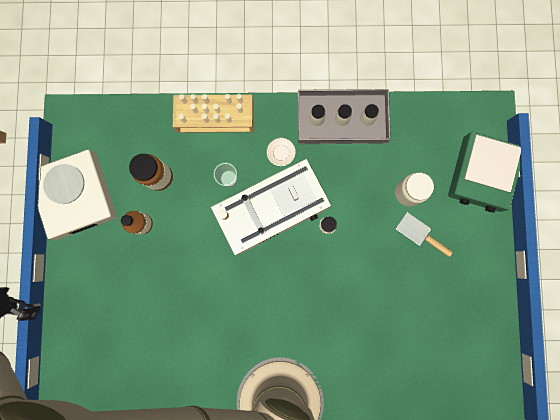

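```bash
cat > h.py <<'E'
from cell import *
import cv2,numpy as np
from scipy.spatial.transform import Rotation as R
def cloud(c):
    p,d=capture(c);k=camera_params(c)
    v,u=np.mgrid[:420,:560]
    P=np.stack([(u-k["cx"])/k["fx"]*d,-(v-k["cy"])/k["fy"]*d,-d],-1)
    a=np.array(k["attitude"]);
    M=a if a.shape==(3,3) else (R.from_rotvec(a).as_matrix() if a.size==3 else R.from_quat(a).as_matrix())
    return p,d,P@M.T+np.array(k["position"])
E
python3 - <<'E'
from h import *
k=camera_params("top");print(k)
p,d,W=cloud("top")
X=W[...,0];Y=W[...,1];Z=W[...,2]
near=(np.hypot(X-.58,Y-.02)<.25)&(d>0)
def rect(m,n):
    q=W[m][:,:2].astype(np.float32)*1000
    print(n,len(q),cv2.minAreaRect(q),np.median(W[m],0).round(4),np.median(Z[m]).round(4))
for l in ["lampbox","lug_top","stop_bar","shutter_plate"]:
    r=regions_of("top",l)
    if r: 
        m=r[0]["pixels"]&(d>0);m=cv2.erode(m.astype(np.uint8),np.ones((2,2)))>0
        rect(m,l+" %.2f"%r[0]["score"])
for lo,hi,n in [(.112,.13,"lug"),(.092,.108,"bar"),(.06,.075,"box")]:
    m=near&(Z>lo)&(Z<hi)
    nn,lab,st,ce=cv2.connectedComponentsWithStats(m.astype(np.uint8))
    for i in range(1,nn):
        if st[i,4]>25: rect(lab==i,n+str(ce[i].round()))
E
```

```text
{'fx': 479.525890950036, 'fy': 479.525890950036, 'cx': 288.3750882362435, 'cy': 202.35030046418154, 'position': array([ 0.42490553, -0.03803895,  1.47601808]), 'attitude': array([ 0.09342285, -0.08590556, -1.5760689 ])}
lampbox 0.59 5162 ((574.2789916992188, 13.91253662109375), (173.19154357910156, 325.66436767578125), 26.23321533203125) [0.5743 0.0071 0.0706] 0.0706
lug_top 0.91 971 ((608.9769287109375, -47.89026641845703), (86.73771667480469, 106.34679412841797), 26.12699317932129) [ 0.6074 -0.0483  0.0764] 0.0764
stop_bar 0.86 191 ((548.1979370117188, 69.69711303710938), (117.5412826538086, 15.519689559936523), 26.2609806060791) [0.5524 0.0708 0.0989] 0.0989
shutter_plate 0.59 902 ((607.129638671875, -47.07842254638672), (80.06035614013672, 104.38851165771484), 27.108966827392578) [ 0.6065 -0.0483  0.0764] 0.0764
lug[293. 192.] 67 ((609.1871948242188, -45.671630859375), (40.30698776245117, 13.274447441101074), 25.691896438598633) [ 0.6095 -0.0455  0.1205] 0.1205
lug[223. 214.] 29 ((548.7201538085938, 153.0777587890625), (14.921563148498535, 17.419029235839844), 88.68331146240234) [0.5485 0.1541 0.1156] 0.1156
bar[253. 214.] 240 ((549.9501953125, 71.15058898925781), (125.26205444335938, 17.045358657836914), 26.500951766967773) [0.5513 0.0718 0.0984] 0.0984
box[267. 209.] 3954 ((576.0160522460938, 20.619369506835938), (160.9354248046875, 319.9585266113281), 26.844987869262695) [0.5646 0.0373 0.0689] 0.0689
box[288. 202.] 44 ((587.7025756835938, -31.912412643432617), (38.3427619934082, 29.460031509399414), 83.6449966430664) [ 0.5881 -0.0293  0.0738] 0.0738
box[329. 220.] 30 ((532.9447631835938, -150.38674926757812), (38.31409454345703, 20.054044723510742), 83.77999114990234) [ 0.5335 -0.1559  0.0616] 0.0616
```

```bash
cat >> h.py <<'E'
def togo(target,yaw):
    s=read_state();M=R.from_rotvec(s["tool_rot"]).as_matrix()
    u=np.array([-np.sin(yaw),np.cos(yaw),0]);uy=M.T@u
    a=np.degrees(np.arctan2(-uy[0],uy[1]));a=(a+90)%180-90
    print("off mm",(M.T@(np.array(target)-s["tcp_pos"])*1000).round(1),"turn",a.round(2),"tool x,y,z",M.T.round(3).tolist(),"u in tool",uy.round(3),s["t"])
E
python3 -c "
from h import *
togo([.6092,-.0457,.26],np.radians(26.3))"
```

```text
off mm [-565.  -492.8   43.9] turn -52.93 tool x,y,z [[-0.894, 0.448, -0.0], [0.448, 0.894, -0.0], [0.0, -0.0, -1.0]] u in tool [ 0.798  0.603 -0.   ] 1.05
```

Units first: shifts go in shares of 800 mm and turns go in shares of 180 degrees. So -322 mm / 800 = -0.4025, -294 mm / 800 = -0.3675, -53 degrees / 180 = -0.2944.

carry_out([
  [-0.0175,-0.015,0],
  [-0.0525,-0.0463,0],
  [-0.0875,-0.0763,0],
  [-0.1225,-0.1075,0],
  [-0.1575,-0.1375,0],
  [-0.1925,-0.1688,0],
  [-0.2275,-0.1988,0],
  [-0.2625,-0.23,0],
  [-0.2975,-0.26,0],
  [-0.3325,-0.29,0],
  [-0.3675,-0.3213,0],
  [-0.4025,-0.3513,0],
], turn=[-0.0111,-0.0333,-0.0556,-0.0833,-0.1056,-0.1333,-0.1611,-0.1833,-0.2111,-0.2389,-0.2667,-0.2944], grip=0.0)

```text
t: 2.05
tcp_pos: [0.4873, 0.2507, 0.3041]
tool_rot: [-0.723, 3.057, -0.0]
force: [0.7, -0.1, 0.0]
opening: 0.0426
grasp_force: 0.0
```

```bash
python3 -c "
from h import *
togo([.6092,-.0457,.23],np.radians(26.3));print(read_state()['joint_positions'],read_state()['opening'])"
```

```text
off mm [  23.9 -319.6   74.2] turn 0.32 tool x,y,z [[-0.894, -0.448, -0.0], [-0.448, 0.894, -0.0], [0.0, 0.0, -1.0]] u in tool [-0.006  1.    -0.   ] 2.05
[-0.39237166  0.39820112 -0.25374315  1.99528419  0.1415371   0.76422081
  1.30586617] 0.04260044180699998
```

In the tool's units: -319 mm / 800 = -0.3988, -115 mm / 800 = -0.1438.

carry_out([
  [0.0025,-0.0313,0],
  [0.005,-0.0688,0],
  [0.0075,-0.1063,0.01],
  [0.01,-0.1438,0.0188],
  [0.0138,-0.1813,0.0275],
  [0.0175,-0.2188,0.0375],
  [0.0213,-0.2563,0.0475],
  [0.025,-0.2938,0.0575],
  [0.0275,-0.3313,0.0675],
  [0.03,-0.3688,0.075],
  [0.03,-0.3988,0.075],
  [0.03,-0.3988,0.075],
], turn=[0,0,0,0,0,0,0,0,0,0,0,0])

```text
t: 3.05
tcp_pos: [0.6086, -0.0499, 0.2434]
tool_rot: [-0.706, 3.061, -0.004]
force: [-0.0, -1.2, 0.5]
opening: 0.0428
grasp_force: 0.0
```

```bash
python3 - <<'E'
from h import *
p,d,W=cloud("wrist");cv2.imwrite("pics/w1.png",p)
print([ (r["score"],r["xyz"].round(4) if hasattr(r["xyz"],"round") else r["xyz"]) for r in place_of("wrist","lug_top")])
Z=W[...,2];X=W[...,0];Y=W[...,1]
near=(np.hypot(X-.58,Y-.02)<.2)&(d>0)
for lo,hi,n in [(.117,.127,"lug"),(.094,.104,"bar"),(.082,.091,"lip")]:
    m=near&(Z>lo)&(Z<hi)
    nn,lab,st,ce=cv2.connectedComponentsWithStats(m.astype(np.uint8))
    for i in range(1,nn):
        if st[i,4]>150: print(n,st[i,4],ce[i].round(),cv2.minAreaRect(W[lab==i][:,:2].astype(np.float32)*1000))
togo([.6092,-.0457,.158],np.radians(26.3))
E
```

```text
[(0.7, [0.6081, -0.0438, 0.1252])]
lug 1516 [285. 239.] ((607.8027954101562, -41.151588439941406), (40.29643249511719, 13.626441955566406), 26.69875717163086)
bar 4926 [484. 220.] ((548.3181762695312, 76.07560729980469), (125.83221435546875, 19.728036880493164), 26.957523345947266)
lip 1285 [464. 212.] ((552.2167358398438, 68.0283432006836), (125.22985076904297, 3.211951971054077), 26.355024337768555)
lip 1473 [358. 211.] ((579.8172607421875, 2.07073974609375), (77.1294937133789, 8.648845672607422), 27.003070831298828)
off mm [-1.5 -1.5 85.7] turn -0.07 tool x,y,z [[-0.897, -0.442, 0.0], [-0.442, 0.897, 0.0], [-0.0, -0.0, -1.0]] u in tool [0.001 1.    0.   ] 3.15
```

View pics/w1.png

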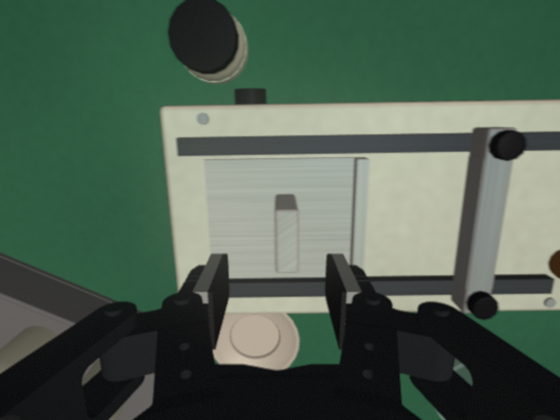

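In the tool's units: 85 mm / 800 = 0.1063, 83 mm / 800 = 0.1038.

carry_out([
  [-0.0025,0.0013,0.0188],
  [-0.0025,0.0013,0.0438],
  [-0.0025,0.0013,0.0688],
  [-0.0025,0.0013,0.09],
  [-0.0025,0.0013,0.1038],
  [-0.0025,0.0013,0.1063],
  [-0.0025,0.0013,0.1063],
], turn=[0,0,0,0,0,0,0])

```text
t: 3.73
tcp_pos: [0.6081, -0.0412, 0.1586]
tool_rot: [0.718, -3.057, -0.001]
force: [0.5, -0.4, 0.3]
opening: 0.0426
grasp_force: 0.0
```

carry_out([
  [0,0,0],
  [0,0,0],
  [0,0,0],
  [0,0,0],
  [0,0,0],
  [0,0,0],
  [0,0,0],
  [0,0,0],
], turn=[0,0,0,0,0,0,0,0], grip=-1, squeeze=60)

```text
t: 4.4
tcp_pos: [0.6094, -0.0429, 0.1602]
tool_rot: [-0.716, 3.056, -0.002]
force: [0.9, -3.8, 7.1]
opening: 0.0129
grasp_force: 59.1
```

```bash
cat > st.py <<'E'
from h import *
s=read_state();M=R.from_rotvec(s["tool_rot"]).as_matrix()
print("F tool",(M.T@s["force"]).round(2),"pos in tool axes mm",(M.T@s["tcp_pos"]*1000).round(1),s["opening"],s["grasp_force"],s["t"],"turn",togo(s["tcp_pos"],np.radians(26.7)))
E
python3 st.py
```

```text
off mm [0. 0. 0.] turn -0.34 tool x,y,z [[-0.896, -0.444, -0.002], [-0.444, 0.896, -0.002], [0.003, -0.001, -1.0]] u in tool [ 0.006  1.    -0.002] 4.4
F tool [ 0.85 -3.86 -7.06] pos in tool axes mm [-527.3 -309.3 -158.4] 0.012851387952655408 59.120657444000244 4.4 turn None
```

In the tool's units: 56 mm / 800 = 0.07, 54 mm / 800 = 0.0675.

carry_out([
  [0,0.0038,0],
  [0,0.01,0],
  [0,0.0175,0],
  [0,0.025,0],
  [0,0.0325,0],
  [0,0.04,0],
  [0,0.0475,0],
  [0,0.055,0],
  [0,0.0625,0],
  [0,0.0675,0],
  [0,0.07,0],
  [0,0.07,0],
], turn=[0,0,0,0,0,0,0,0,0,0,0,0])

```text
t: 5.4
tcp_pos: [0.5846, 0.0062, 0.1602]
tool_rot: [-0.714, 3.057, -0.004]
force: [2.3, -10.6, 6.3]
opening: 0.0133
grasp_force: 59.4
```

```bash
python3 st.py
```

```text
off mm [0. 0. 0.] turn -0.39 tool x,y,z [[-0.896, -0.443, -0.002], [-0.443, 0.896, -0.003], [0.003, -0.002, -1.0]] u in tool [ 0.007  1.    -0.003] 5.4
F tool [  2.65 -10.55  -6.29] pos in tool axes mm [-527.1 -254.1 -158.4] 0.013265276712110686 59.37200367450714 5.4 turn None
```

In the tool's units: 8 mm / 800 = 0.01, 7 mm / 800 = 0.0088.

carry_out([
  [0,0.0019,0],
  [0,0.0038,0],
  [0,0.0056,0],
  [0,0.0075,0],
  [0,0.0088,0],
  [0,0.01,0],
  [0,0.01,0],
], turn=[0,0,0,0,0,0,0])

```text
t: 5.98
tcp_pos: [0.5812, 0.0127, 0.1602]
tool_rot: [-0.713, 3.057, -0.005]
force: [2.3, -9.9, 7.3]
opening: 0.0133
grasp_force: 59.4
```

In the tool's units: 2 mm / 800 = 0.0025, 1.4 mm / 800 = 0.0018.

carry_out([
  [0,0.0009,0],
  [0,0.0018,0],
  [0,0.0025,0],
  [0,0.0025,0],
], turn=[0,0,0,0])

```text
t: 6.32
tcp_pos: [0.5805, 0.0143, 0.1602]
tool_rot: [-0.713, 3.057, -0.005]
force: [2.3, -12.2, 7.4]
opening: 0.0133
grasp_force: 59.4
```

```bash
python3 st.py
```

```text
off mm [0. 0. 0.] turn -0.44 tool x,y,z [[-0.897, -0.442, -0.002], [-0.442, 0.897, -0.004], [0.003, -0.003, -1.0]] u in tool [ 0.008  1.    -0.004] 6.3167
F tool [  3.29 -11.99  -7.37] pos in tool axes mm [-527.2 -244.6 -158.3] 0.013283124782990013 59.37883794307709 6.3167 turn None
```

In the tool's units: 1 mm / 800 = 0.0013, 0.5 mm / 800 = 0.0006.

carry_out([
  [0,0.0006,0],
  [0,0.0013,0],
  [0,0.0013,0],
  [0,0.0013,0],
], turn=[0,0,0,0])

```text
t: 6.65
tcp_pos: [0.58, 0.0151, 0.1602]
tool_rot: [-0.713, 3.057, -0.005]
force: [2.3, -10.5, 6.6]
opening: 0.0134
grasp_force: 59.4
```

In the tool's units: 1 mm / 800 = 0.0013, 0.5 mm / 800 = 0.0006.

carry_out([
  [0,0.0006,0],
  [0,0.0013,0],
  [0,0.0013,0],
  [0,0.0013,0],
], turn=[0,0,0,0])

```text
t: 6.98
tcp_pos: [0.5796, 0.016, 0.1602]
tool_rot: [-0.713, 3.057, -0.005]
force: [3.5, -10.6, 7.9]
opening: 0.0135
grasp_force: 59.4
```

In the tool's units: 1 mm / 800 = 0.0013, 0.5 mm / 800 = 0.0006.

carry_out([
  [0,0.0006,0],
  [0,0.0013,0],
  [0,0.0013,0],
  [0,0.0013,0],
], turn=[0,0,0,0])

```text
t: 7.32
tcp_pos: [0.5794, 0.0164, 0.1602]
tool_rot: [-0.712, 3.057, -0.006]
force: [4.7, -12.5, 7.1]
opening: 0.0133
grasp_force: 59.5
```

```bash
python3 st.py
```

```text
off mm [0. 0. 0.] turn -0.47 tool x,y,z [[-0.897, -0.442, -0.002], [-0.442, 0.897, -0.004], [0.004, -0.003, -1.0]] u in tool [ 0.008  1.    -0.004] 7.3167
F tool [  1.29 -13.36  -7.06] pos in tool axes mm [-527.2 -242.1 -158.1] 0.013291268199890315 59.49654579162598 7.3167 turn None
```

In the tool's units: 1 mm / 800 = 0.0013, 0.5 mm / 800 = 0.0006.

carry_out([
  [0,0.0006,0],
  [0,0.0013,0],
  [0,0.0013,0],
  [0,0.0013,0],
], turn=[0,0,0,0])

```text
t: 7.65
tcp_pos: [0.5793, 0.0165, 0.1602]
tool_rot: [-0.711, 3.057, -0.007]
force: [5.9, -15.5, 6.4]
opening: 0.013
grasp_force: 59.6
```

In the tool's units: 1 mm / 800 = 0.0013, 0.5 mm / 800 = 0.0006.

carry_out([
  [0,0.0006,0],
  [0,0.0013,0],
  [0,0.0013,0],
  [0,0.0013,0],
], turn=[0,0,0,0])

```text
t: 7.98
tcp_pos: [0.5793, 0.0165, 0.1602]
tool_rot: [-0.71, 3.056, -0.009]
force: [8.4, -17.3, 3.7]
opening: 0.0132
grasp_force: 59.8
```

```bash
python3 st.py
```

```text
off mm [0. 0. 0.] turn -0.56 tool x,y,z [[-0.898, -0.441, -0.002], [-0.441, 0.898, -0.006], [0.005, -0.005, -1.0]] u in tool [ 0.01   1.    -0.006] 7.9833
F tool [  0.08 -19.26  -3.58] pos in tool axes mm [-527.7 -241.4 -157.4] 0.013201062328300327 59.82059419155121 7.9833 turn None
```

carry_out([
  [0,0,0],
  [0,0,0],
  [0,0,0],
  [0,0,0],
  [0,0,0],
  [0,0,0],
], turn=[0,0,0,0,0,0])

```text
t: 8.48
tcp_pos: [0.5793, 0.0165, 0.1602]
tool_rot: [-0.71, 3.056, -0.009]
force: [6.9, -17.6, 5.2]
opening: 0.013
grasp_force: 59.8
```

In the tool's units: -36.5 mm / 800 = -0.0456, -34.5 mm / 800 = -0.0431.

carry_out([
  [0,-0.0025,0],
  [0,-0.0063,0],
  [0,-0.0113,0],
  [0,-0.0163,0],
  [0,-0.0213,0],
  [0,-0.0263,0],
  [0,-0.0313,0],
  [0,-0.0363,0],
  [0,-0.04,0],
  [0,-0.0431,0],
  [0,-0.0456,0],
  [0,-0.0456,0],
], turn=[0,0,0,0,0,0,0,0,0,0,0,0])

```text
t: 9.48
tcp_pos: [0.5945, -0.0135, 0.1602]
tool_rot: [-0.714, 3.057, -0.004]
force: [2.3, -7.4, 6.6]
opening: 0.0132
grasp_force: 59.6
```

```bash
python3 st.py; python3 - <<'E'
from h import *
p,d,W=cloud("wrist");Z=W[...,2];X=W[...,0];Y=W[...,1]
near=(np.hypot(X-.58,Y-.02)<.2)&(d>0)
for lo,hi,n in [(.094,.104,"bar"),(.082,.0905,"lip")]:
    m=near&(Z>lo)&(Z<hi)
    nn,lab,st,c=cv2.connectedComponentsWithStats(m.astype(np.uint8))
    for i in range(1,nn):
        if st[i,4]>150: print(n,st[i,4],c[i].round(),cv2.minAreaRect(W[lab==i][:,:2].astype(np.float32)*1000))
q,_,W2=cloud("top");Z=W2[...,2]
for lo,hi,n in [(.112,.13,"lug"),(.094,.106,"bar")]: pass
cv2.imwrite("pics/end.png",p)
E
```

```text
off mm [0. 0. 0.] turn -0.42 tool x,y,z [[-0.897, -0.443, -0.002], [-0.443, 0.897, -0.003], [0.003, -0.002, -1.0]] u in tool [ 0.007  1.    -0.003] 9.4833
F tool [ 1.22 -7.62 -6.56] pos in tool axes mm [-527.4 -275.9 -158.1] 0.013174687981972525 59.59943354129791 9.4833 turn None
bar 10136 [512. 248.] ((539.0413208007812, 68.3218002319336), (102.82726287841797, 20.40219497680664), 27.298654556274414)
bar 287 [276. 238.] ((576.1685180664062, -22.20391082763672), (2.56768536567688, 13.907127380371094), 26.92460823059082)
lip 2505 [480. 225.] ((540.231201171875, 59.1403923034668), (100.11609649658203, 16.11973762512207), 18.312774658203125)
lip 2818 [392. 233.] ((557.8490600585938, 25.710464477539062), (60.225582122802734, 9.057354927062988), 27.03704071044922)
lip 187 [276. 228.] ((576.2913818359375, -22.150390625), (2.5087645053863525, 13.907814979553223), 27.7336483001709)
```

View pics/end.png

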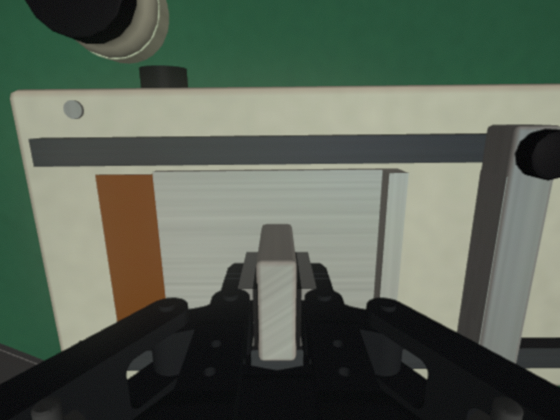

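The wrist picture shows the lug at (277, 300) between the pads. The lip is near column 395 and the stop bar near 500, so the shutter sits about half open, matching the 33 mm measured.

```bash
python3 -c "
from cell import *
print(finish_job())"
```

```text
the job is handed in; nothing more can be done
None
```

I slid the shutter onto the stop bar at about 67 mm, pressed it there for over half a second, then eased it back to about 33 mm and handed the job in while still gripping the lug; the result wasn't reported back.

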